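Release a left-hand hold-down clamp and index the rail to its stop

TASK

Free the oak rail in the clamping jig: the red knob has a left-hand thread, so loosen it clockwise (seen from above) until it comes to its stop, without forcing it there or pushing the slender screw sideways. Only then slide the rail along the fence until its end is snug against the rubber buffer of the end stop, pressing gently (well under 20 N), and leave it there flat and straight with the clamp loose. Do not drag the rail while it is clamped, and leave the other things on the bench where they are.

Things in the scene. Friction and masses are not known exactly. Their poses are not given: they have to be found in the camera images.
- jig: Fixed plywood board, top 20 mm over the bench, x -50 to 100, y -220 to 210 mm in its frame; origin on its underside below the clamp screw's axis; x points to the clamp's column, y along the fence to the end stop. Fence: strip 14 mm tall, face at x = 23.5 mm. Steel column at x 60 to 90, y -25 to 25 mm; arm 36 mm wide from it over the rail to the screw, its top 90 mm over the bench.
- knob_grip (a point): Centre of the knob's red bar, on the screw's axis, 128 mm over the bench when hard tight, rising 1.6 mm per rad of clockwise turn. Bar: 66 long (along this frame's x), 14 thick, 38 mm tall (14 above to 24 below this point): grip it from above across its thickness. Under it a hub of 20 mm diameter and, up to 96 mm over the bench, collars of 30 mm. The bar's direction does not tell how tight it is.
- screw_axis (a point): Point fixed to the jig, where knob_grip lies when hard tight and unbent. The thread runs 2.6 rad from hard tight to a solid loose stop; 1.6 to 2.6 rad of it are left at the start. Turning takes about 0.35 N m. The sprung pad clears the rail 0.7 rad before the loose stop. The slender screw gives sideways 9 N per mm; over about 20 N (2.4 mm) damages it.
- twist (a joint): Elastic twist of the screw's seat under the torque put on the knob, rad, 3 N m per rad, positive clockwise; about 0.12 while the knob turns, growing when it is forced against either end of its thread; more than 0.3 (0.9 N m) damages it. The knob springs back by it when let go.
- rail: Oak rail to be moved, 44 x 260 x 28 mm, 0.22 kg (varies), lying on the jig board under the clamp pad and along the fence; origin at the centre of its underside; y along its length towards the stop, z up.
- rail_front (a point): Centre of the rail's end face nearest the stop, 14 mm above the board.
- rail_back (a point): Centre of the rail's end face away from the stop (130 mm behind its origin), 14 mm above the board: it can be pushed here, the screw's axis stays at least 110 mm ahead.
- stop: End stop fixed on the jig, with an orange cap: steel block 70 x 24 x 34 mm with a black rubber buffer on the side facing the rail, 60 mm wide, 8 mm thick, which yields 1 mm per 12 N. Axes like the jig's. It is set 25 to 75 mm ahead of the rail.
- stop_face (a point): Centre of the buffer's outer face at rest, 14 mm above the board; the rail's front meets it coming along +y of the jig.
- spare_rail: Bystander: a second oak rail, 44 x 260 x 28 mm, lying on the bench behind the jig.
- mallet: Bystander: wooden mallet, head 70 x 120 x 60 mm, handle 200 mm.
- chisel: Bystander: chisel lying on the bench, 240 mm long.
- pencil: Bystander: red carpenter's pencil, 170 mm long, 7 mm thick.
- plane: Bystander: steel hand plane, 240 x 62 mm, 90 mm tall.
- glue: Bystander: yellow glue bottle, 56 mm across, 150 mm tall.
- mug: Bystander: blue mug, 80 mm across, 90 mm tall.

How it is judged:
On the way, in this order (a step that is already met when the one before it is completed fails the run):
1. the knob is turned clockwise to its loose stop (z of knob_grip in the frame of jig above 0.13176 m), for 0.2 s.
2. the rail lies along the fence with its end against the buffer (y of rail_front in the frame of stop_face between -0.0015 and 0.004 m and x of rail_front in the frame of jig between -0.006 and 0.006 m and angle between the y axis of rail and the y axis of jig, either way round below 0.03 rad and angle between rail's own z axis and vertical below 0.03 rad), for 0.2 s.
At the end, for the whole second after the job is handed in: The knob is left loose (within about 0.25 rad of its loose stop), the rail lies at rest flat on the board, its front end within 1.5 mm of the buffer's resting face, within 6 mm of the screw's line across the board and within 0.03 rad of the fence's direction (all of step 2 and z of knob_grip in the frame of jig above 0.13176 m and linear speed of rail below 0.01 m/s); the robot touches nothing.
It fails at once if the screw is bent sideways by more than 2.4 mm (about 20 N) (horizontal distance between knob_grip and screw_axis above 0.0024 m).
It fails at once if the knob is forced against an end of its thread (screw seat twisted more than 0.3 rad, 0.9 N m) (value of joint twist above 0.3 rad or value of joint twist below -0.3 rad).
It fails at once if the rail is dragged more than 10 mm while still clamped (z of knob_grip in the frame of jig below 0.1304 m and distance of rail from where it was at the start of the episode above 0.01 m).
It fails at once if the rail is pressed against the stop with more than 22 N (contact force between rail and stop above 22 N).
It fails at once if another thing on the bench is moved more than 20 mm (distance of any of spare_rail, mallet, chisel, pencil, plane, glue, mug from where it was at the start of the episode above 0.02 m).
It also fails if it takes over 72 s, if anything falls off the work surface, if the arm or the gripper's body presses on something with over 40 N, if the wrist force passes 120 N, or if a joint passes its speed limit or range.

ROBOT

A 6-joint arm with a two-finger parallel gripper is mounted at the origin on the work surface. World frame = base frame: x ahead of the robot, y to its left, z up, the work surface at z = 0. Lengths are in m, angles in rad, forces in N, time in s.
With the tool pointing down it reaches from about 0.25 to 0.775 m from the base axis. Payload 4 kg.
Tool frame: the origin (TCP) lies at the centre of the arm's flange, where the gripper is bolted on; the fingertips stand 199 mm ahead of it and the grasp point (between the pads) lies 180 mm ahead of it (robot.tcp_to_tips is the distance from the TCP to the fingertips, in m); z points along the fingers, y is the line along which they close (so a half turn about z gives the same grasp; the last joint's range is limited). The gripper opens to 94 mm and grips with 3 to 60 N. Pads are 16 mm wide; open, the fingers measure 119 mm over their backs; the gripper's body (75 mm by 177 mm) begins 78 mm behind the grasp point.
Start: joints at [1.103, 0.087, 1.371, -0, 1.684, -0.103], TCP at [0.196, 0.514, 0.405] pointing down, gripper open.
Joint ranges: [-3.1, 3.1], [-0.76, 2.03], [0.27, 2.55], [-1.08, 4.22], [0.17, 2.65], [-2.57, 2.57]. Speed limits (rad/s): [2.79, 2.79, 3.14, 3.14, 3.14, 3.14].

INTERFACE

Orientations are given as [roll, pitch, yaw] about the fixed x, y, z axes, in that order (R = Rz(yaw) Ry(pitch) Rx(roll)).
In Python, from bench import telemetry, snapshot, ticket, robot gives the robot as it stands.
- The arm moves only by the tool apply_moves, never from a script. Its argument "moves" is a list that holds one entry, the list of rows, each a list of 5 numbers: the shift along the tool's x, y, z in units of 50 mm (1.0 is 50 mm), then the turn about the tool's z in units of 10 degrees (1.0 is 10 degrees), then the closure, from 0 (fully open) to 1 (shut). A call has 1 to 10 rows; each row is the pose to reach, as a shift and turn from the pose commanded when the call began, along the tool's axes at that moment; what a row does not reach only later rows make up. A row lasts 1/8 s, in which the tool goes at most 62.5 mm and 10.7 degrees, less where a joint would pass 70% of its speed; a pose out of reach is approached as far as the arm can. A call with a gripper value outside its range is refused whole. The fingers move at their own pace and stop on an object; the grip force is fixed at half the most. Time passes only in rows, so rows that repeat a pose let the fingers close. It gives the time, the measured TCP pose, the force, the opening and the grip force at its end, in the units of the state.
- telemetry.get_obs(): the state, without advancing time (a new reading comes with each control period).
- snapshot(name): name is "scene" or "top"; returns a dict with "image" (384x512x3 uint8, red, green, blue), "fovy" (degrees; the focal length in pixels is half the picture's height over the tangent of half this angle, whatever the lens; pixels are square), "cx", "cy" (the principal point, pixels), "D" ([k1, k2, p1, p2, k3] as OpenCV has them; the pictures are not rectified), "R" (3x3) and "t" (3): a world point X has camera coordinates R X + t. Camera axes: x right, y down, z forward; pixel columns grow to the right and rows downward; lengths in m; the calibration is good to about 2 mm. A picture is of the moment at which its call begins. There is no depth.
- ticket.close_job(): hands the job in; it is judged then, once.
The state is a dict: "time": time; "joint_positions": joint angles; "qvel": joint speeds; "joint_torque": joint torques, N m; "tool_pos": TCP position; "ee_rot": TCP orientation; "wrist_force": force on the tool from outside, world axes, zero at the start; "wrist_torque": the same for the moment, N m; "width": finger opening in m; "finger_force": force on a finger pad.
Only numpy, scipy, OpenCV 4.12 (cv2) and the standard library are available. Lean on these libraries where they do the work, as an engineer would, in place of code of your own. Each camera call takes 0.05 s, during which the arm holds its last target. There are 200 camera calls.

## Working session

There is one attempt and no reset: what is moved stays moved. The work goes in short steps, Python scripts to look and compute and a tool call to move; the robot and the scene stay as the last step left them, time stands still between calls to the robot, and variables do not carry over. Pictures are saved under pics/ and viewed, at most 13 in all, crops included, and the job is handed in when it is done.

Besides the shell and the picture viewer there is one more tool, called after "Call:" in YAML: its name, and indented under it one key for each argument. apply_moves: Moves the arm, as the interface text tells. Its arguments: {"type":"object","properties":{"moves":{"type":"array","items":{"type":"array","items":{"type":"array","items":{"type":"number"}}}}},"required":["moves"]}

```bash
mkdir -p pics
cat > h.py <<'E'
import numpy as np, cv2
from bench import telemetry, snapshot, ticket, robot
def K(s):
    f=s["image"].shape[0]/2/np.tan(np.radians(s["fovy"])/2)
    return np.array([[f,0,s["cx"]],[0,f,s["cy"]],[0,0,1.]])
def ray(s,uv):
    p=cv2.undistortPoints(np.array(uv,float).reshape(-1,1,2),K(s),np.array(s["D"],float)).reshape(-1,2)
    R=np.array(s["R"]);t=np.array(s["t"])
    return -R.T@t, np.c_[p,np.ones(len(p))]@R
def onz(s,uv,z):
    c,d=ray(s,uv); return c+d*((z-c[2])/d[:,2])[:,None]
def proj(s,X):
    R=np.array(s["R"]);t=np.array(s["t"],float)
    return cv2.projectPoints(np.array(X,float).reshape(-1,3),cv2.Rodrigues(R)[0],t,K(s),np.array(s["D"],float))[0].reshape(-1,2)
def save(s,n,box=None,k=1):
    im=s["image"][...,::-1]
    if box: im=im[box[1]:box[3],box[0]:box[2]]
    cv2.imwrite("pics/"+n,cv2.resize(im,None,fx=k,fy=k,interpolation=cv2.INTER_CUBIC))
E
python3 - <<'E'
from h import *
for n in("scene","top"):
    s=snapshot(n); save(s,n+"0.png",k=1.5); print(n,s["fovy"],-np.array(s["R"]).T@s["t"])
o=telemetry.get_obs(); print(o["tool_pos"],o["ee_rot"],o["width"],robot.tcp_to_tips)
E
```

```text
scene 44.30810287886341 [ 1.51361225 -0.30134348  1.2465282 ]
top 52.98213198977673 [ 0.3299527  -0.01842441  1.17402866]
[0.19618195 0.51372091 0.40361853] [-3.13963268e+00 -1.47595801e-04  2.77678477e+00] 0.09364626844572312 0.1992
```

View pics/scene0.png

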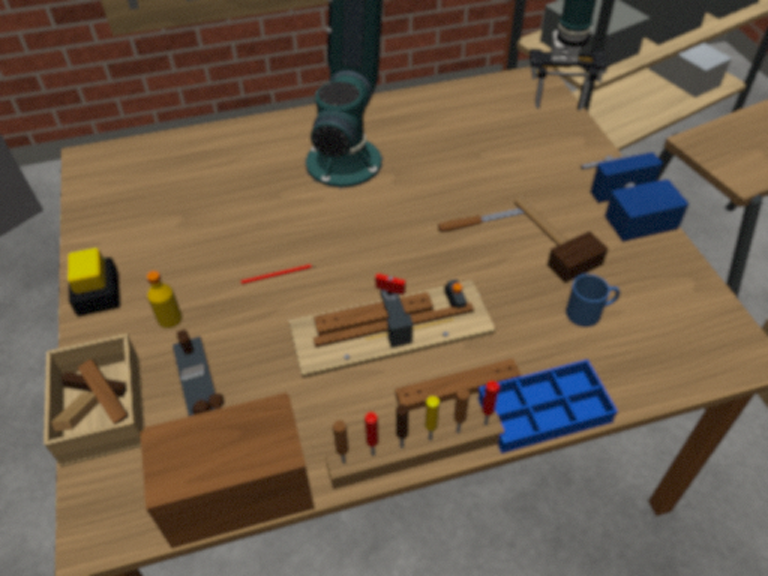

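View pics/top0.png

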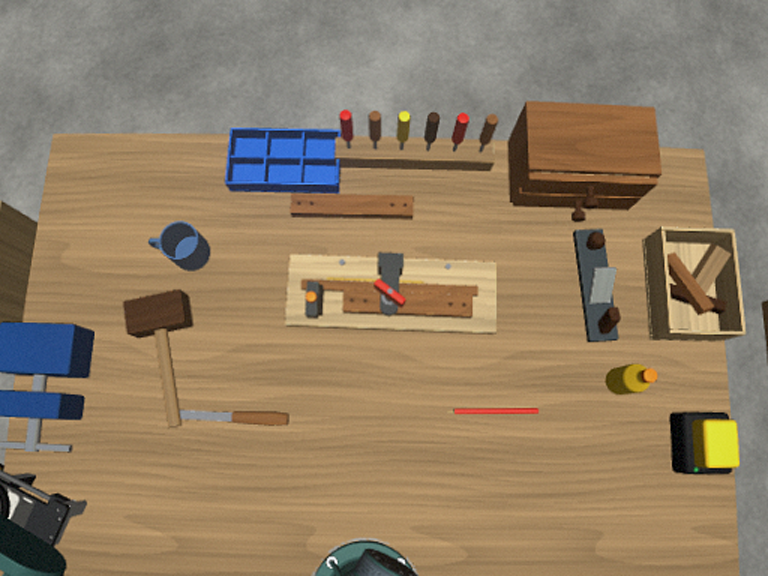

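The top view shows the jig at about x 285–497, y 253–333 (1.5x pixels), with the red knob at (390,291) and the orange cap at (312,297). The rail spans 343–473. World +x is up and +y is left.

Run:
```python
from h import *
s=snapshot("top"); save(s,"top1.png",(180,155,345,235),4.8)
im=s["image"]; hsv=cv2.cvtColor(im,cv2.COLOR_RGB2HSV)
# board
m=cv2.inRange(hsv,(12,40,150),(30,130,255)); roi=np.zeros_like(m); roi[150:240,175:350]=255
hb=hsv[172:176,200:215].reshape(-1,3).mean(0); hd=hsv[240:246,200:215].reshape(-1,3).mean(0); print("board hsv",hb,"desk",hd)
g=(np.abs(im.astype(int)-im[172:176,200:215].reshape(-1,3).mean(0)).sum(2)<60).astype(np.uint8)*255&roi
g=cv2.morphologyEx(g,cv2.MORPH_OPEN,np.ones((2,2)))
c=max(cv2.findContours(g,cv2.RETR_EXTERNAL,cv2.CHAIN_APPROX_NONE)[0],key=cv2.contourArea)
P=onz(s,c.reshape(-1,2),0.02); r=cv2.minAreaRect((P[:,:2]*1000).astype(np.float32)); print("board",r,cv2.boxPoints(r).round(1).tolist())
# knob
r_=(cv2.inRange(hsv,(0,150,90),(6,255,255))|cv2.inRange(hsv,(172,150,90),(180,255,255)))&roi
c=max(cv2.findContours(r_,cv2.RETR_EXTERNAL,cv2.CHAIN_APPROX_NONE)[0],key=cv2.contourArea)
P=onz(s,c.reshape(-1,2),0.143); r=cv2.minAreaRect((P[:,:2]*1000).astype(np.float32)); print("knob",r, c.reshape(-1,2).min(0),c.reshape(-1,2).max(0))
```

```text
board hsv [ 19.91666667  85.61666667 221.03333333] desk [ 17.05555556 108.12222222 162.32222222]
board ((602.7445068359375, -156.4703369140625), (195.6092529296875, 116.3448715209961), 88.91954803466797) [[542.7000122070312, -253.1999969482422], [659.0999755859375, -255.39999389648438], [662.7999877929688, -59.79999923706055], [546.4000244140625, -57.599998474121094]]
knob ((564.785888671875, -31.779159545898438), (63.58911895751953, 17.208358764648438), 55.813846588134766) [250 186] [269 202]
```

View pics/top1.png

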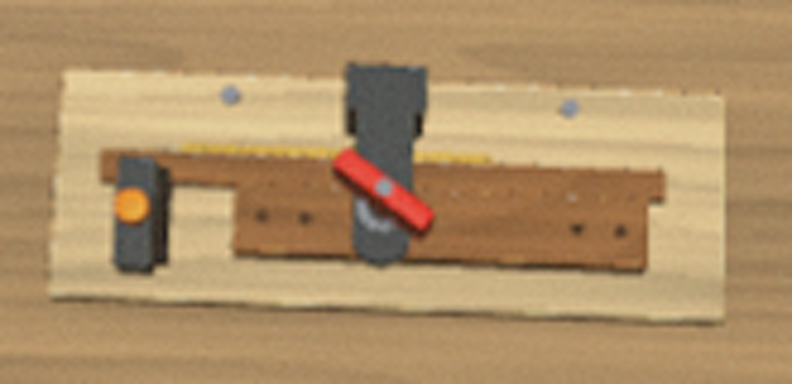

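The zoomed crop shows the board corners at (63,70), (724,95), (724,322) and (50,298). The bar's axis dot is at (384,187), and the bar runs from (340,158) to (428,226). The rail's near edge runs from (234,254) to (645,269), and the stop sits at 115–165.

Run:
```python
from h import *
s=snapshot("top"); t=snapshot("scene")
def I(p): return (np.array(p,float)+.5)/4.8-.5+[180,155]
B=onz(s,I([(63,70),(724,95),(724,322),(50,298)]),.02)[:,:2]*1000
loc=np.array([(100,210),(100,-220),(-50,-220),(-50,210)],float)
A=loc-loc.mean(0); C=B-B.mean(0); th=np.arctan2((A[:,0]*C[:,1]-A[:,1]*C[:,0]).sum(),(A*C).sum())
R=np.array([[np.cos(th),-np.sin(th)],[np.sin(th),np.cos(th)]]); o=B.mean(0)-R@loc.mean(0)
print("board yaw",np.degrees(th),"origin",o,"res",(B-(loc@R.T+o)).round(1).tolist())
print("dot",onz(s,I([(384,187)]),.143)*1000)
rl=onz(s,I([(234,254),(645,269),(648,200)]),.048)[:,:2]*1000; print("rail jig",((rl-o)@R).round(1).tolist())
st=onz(s,I([(115,155),(156,157),(155,270),(115,267)]),.054)[:,:2]*1000; print("stop jig",((st-o)@R).round(1).tolist())
bar=onz(s,I([(340,158),(428,226)]),.143)[:,:2]; d=bar[0]-bar[1]; print("bar yaw",np.degrees(np.arctan2(d[1],d[0])),np.linalg.norm(d))
# two-view red
def red(s,b):
    h=cv2.cvtColor(s["image"],cv2.COLOR_RGB2HSV)
    m=cv2.inRange(h,(0,150,70),(6,255,255))|cv2.inRange(h,(172,150,70),(180,255,255)); z=np.zeros_like(m); z[b[1]:b[3],b[0]:b[2]]=255; m&=z
    M=cv2.moments(m,True); return [M["m10"]/M["m00"],M["m01"]/M["m00"]],M["m00"]
u,a=red(s,(235,175,285,215)); v,b=red(t,(240,170,285,205)); print(u,a,v,b)
c1,d1=ray(s,[u]);c2,d2=ray(t,[v]); d1=d1[0];d2=d2[0]
k=np.linalg.lstsq(np.c_[d1,-d2],c2-c1,rcond=None)[0]; p,q=c1+k[0]*d1,c2+k[1]*d2; print("tri",p*1000,q*1000)
save(t,"sc1.png",(185,165,345,255),4.8)
```

```text
board yaw -0.6192947862405472 origin [565.80033016 -32.62372318] res [[0.2, 0.4], [-0.5, 0.3], [0.3, 1.1], [-0.0, -1.8]]
dot [[567.34878576 -32.08245106 143.        ]]
rail jig [[-22.6, 91.1], [-22.7, -164.1], [21.3, -165.8]]
stop jig [[36.3, 168.1], [36.0, 142.4], [-35.6, 138.8], [-34.6, 163.6]]
bar yaw 53.02797676596553 0.06407724349117098
[259.60869565217394, 194.50434782608696] 115.0 [259.5348837209302, 188.65697674418604] 172.0
tri [568.50063024 -32.37626932 126.29694533] [568.33340755 -33.08510079 126.26831099]
```

View pics/sc1.png

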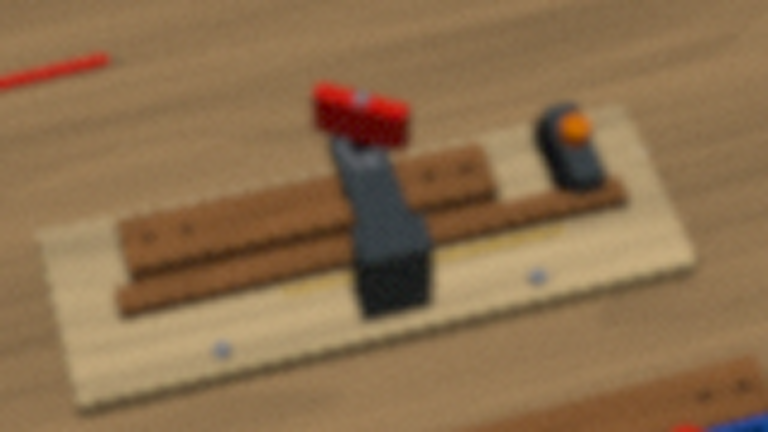

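The scene crop confirms the layout: knob at (360,118) over the rail, stop with its cap at (575,128), and clear space behind the rail at the left. Next I move above the knob.

Call:
apply_moves:
  moves:
    - [[-1.1,-0.76,0,1.06,0],[-2.2,-1.52,0,2.12,0],[-3.3,-2.28,0,3.18,0],[-4.4,-3.04,0,4.24,0],[-5.5,-3.8,0,5.3,0],[-6.6,-4.6,0,6.3,0],[-7.7,-5.4,0.2,7.4,0],[-8.8,-6.2,0.4,8.5,0],[-9.9,-6.9,0.6,9.5,0],[-10.83,-7.56,0.8,10.56,0]]

```text
time: 1.5
tool_pos: [0.5467, -0.0032, 0.3707]
ee_rot: [3.141, -0.001, 0.927]
wrist_force: [-0.5, -0.3, 0.7]
width: 0.0939
finger_force: 0.0
```

Call:
apply_moves:
  moves:
    - [[0,0,0,0,0],[0,0,0,0,0]]

```text
time: 1.75
tool_pos: [0.5458, -0.0013, 0.3706]
ee_rot: [-3.14, -0.0, 0.934]
wrist_force: [-1.1, -0.4, -0.2]
width: 0.0943
finger_force: 0.0
```

```bash
cat >> h.py <<'E'
def st():
    o=telemetry.get_obs(); y=o["ee_rot"][2]
    F=np.array(o["wrist_force"]); X=np.array([np.cos(y),np.sin(y)]);Y=np.array([np.sin(y),-np.cos(y)])
    print("t%.2f"%o["time"],"pos",np.round(np.array(o["tool_pos"])*1000,1),"rpy",np.degrees(o["ee_rot"]).round(2),"F",F.round(2),"Ftool xy",round(F[:2]@X,2),round(F[:2]@Y,2),"T",np.round(o["wrist_torque"],3),"w",round(o["width"]*1000,1),"ff",np.round(o["finger_force"],1),"j6",round(o["joint_positions"][5],3))
    return o
def go(o,xy,z=None,yaw=None):
    p=np.array(o["tool_pos"]);y=o["ee_rot"][2];d=np.array(xy)-p[:2]
    r=[d@[np.cos(y),np.sin(y)]/.05,d@[np.sin(y),-np.cos(y)]/.05,0 if z is None else (p[2]-z)/.05,0 if yaw is None else (np.degrees(y)-yaw)/10]
    print("units",np.round(r,3))
E
python3 - <<'E'
from h import *
o=st(); go(o,(.5675,-.0325),.310,53.5)
s=snapshot("top"); save(s,"top2.png",(210,150,310,230),6)
E
```

```text
t1.75 pos [545.8  -1.3 370.6] rpy [-179.93   -0.     53.52] F [-1.06 -0.44 -0.24] Ftool xy -0.99 -0.59 T [-0.012  0.095 -0.049] w 94.3 ff 0.0 j6 0.53
units [-0.244  0.721  1.211  0.002]
```

View pics/top2.png

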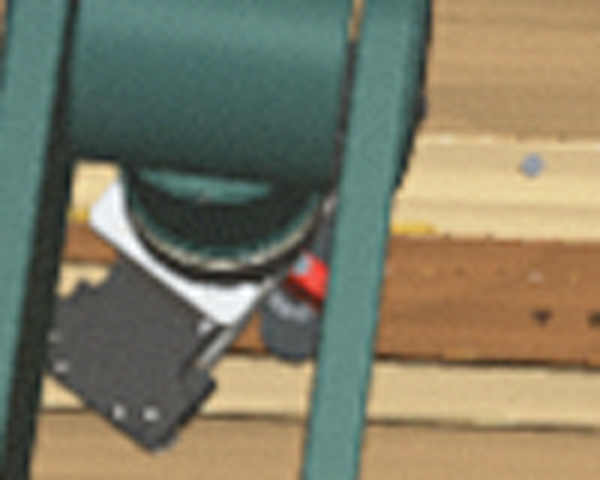

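The top view shows the arm hiding most of the knob, with the gripper about 35 mm short of the axis. I correct sideways first, then descend.

Call:
apply_moves:
  moves:
    - [[-0.12,0.36,0,0,0],[-0.244,0.721,0,0,0],[-0.244,0.721,0,0,0],[-0.244,0.721,0,0,0]]

```text
time: 2.3
tool_pos: [0.5677, -0.0327, 0.3707]
ee_rot: [-3.141, -0.0, 0.934]
wrist_force: [-1.4, -0.1, 0.6]
width: 0.0942
finger_force: 0.0
```

Run:
```python
from h import *
o=st(); go(o,(.5675,-.0325),.311,53.5)
t=snapshot("scene"); save(t,"sc2.png",(220,130,320,210),7)
print(proj(t,[(.5675,-.0325,.311)]))
```

```text
t2.30 pos [567.7 -32.7 370.7] rpy [-1.7997e+02 -1.0000e-02  5.3490e+01] F [-1.42 -0.08  0.58] Ftool xy -0.91 -1.1 T [-0.054  0.154  0.007] w 94.2 ff 0.0 j6 0.48
units [ 1.000e-03 -4.000e-03  1.195e+00 -1.000e-03]
[[259.14004926 145.8709512 ]]
```

View pics/sc2.png

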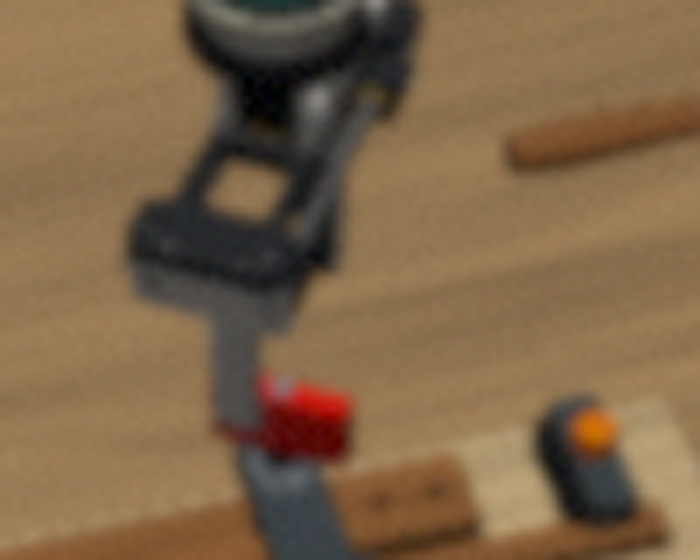

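The near finger hangs just beside the bar at (290,420) in the crop, so the gripper straddles it. I descend and pre-close without touching.

Call:
apply_moves:
  moves:
    - [[0,0,0.6,0,0.4],[0,0,1.2,0,0.6],[0,0,1.2,0,0.75],[0,0,1.2,0,0.79],[0,0,1.2,0,0.8],[0,0,1.2,0,0.8],[0,0,1.2,0,0.8]]

```text
time: 3.22
tool_pos: [0.5677, -0.0326, 0.3115]
ee_rot: [3.141, -0.001, 0.934]
wrist_force: [0.4, 0.3, 0.1]
width: 0.0274
finger_force: 0.0
```

```bash
python3 -c "
from h import *
st()"
```

```text
t3.23 pos [567.7 -32.6 311.5] rpy [ 1.7994e+02 -3.0000e-02  5.3500e+01] F [0.43 0.27 0.06] Ftool xy 0.47 0.19 T [-0.051  0.185 -0.011] w 27.4 ff 0.0 j6 0.48
```

Call:
apply_moves:
  moves:
    - [[0,0,0,0,0.82],[0,0,0,0,0.82],[0,0,0,0,0.82]]

```text
time: 3.6
tool_pos: [0.5676, -0.0326, 0.3108]
ee_rot: [-3.141, -0.0, 0.934]
wrist_force: [-0.4, 0.4, -0.0]
width: 0.017
finger_force: 0.0
```

```bash
python3 -c "
from h import *
st()"
```

```text
t3.60 pos [567.6 -32.6 310.8] rpy [-179.99   -0.     53.5 ] F [-0.41  0.37 -0.01] Ftool xy 0.05 -0.55 T [-0.052  0.097  0.061] w 17.0 ff 0.0 j6 0.48
```

Call:
apply_moves:
  moves:
    - [[0,0,0,0,0.86],[0,0,0,0,1],[0,0,0,0,1],[0,0,0,0,1]]

```text
time: 4.1
tool_pos: [0.5676, -0.0326, 0.3108]
ee_rot: [3.142, -0.0, 0.934]
wrist_force: [0.7, -0.0, -0.8]
width: 0.0139
finger_force: 30.0
```

```bash
python3 -c "
from h import *
st()"
```

```text
t4.10 pos [567.6 -32.6 310.8] rpy [180.   -0.   53.5] F [ 0.73 -0.04 -0.83] Ftool xy 0.41 0.61 T [-0.125  0.026  0.079] w 13.9 ff 30.0 j6 0.48
```

Call:
apply_moves:
  moves:
    - [[0,0,-0.003,0.5,1],[0,0,-0.006,1,1],[0,0,-0.008,1.5,1],[0,0,-0.011,2,1],[0,0,-0.014,2.5,1],[0,0,-0.017,3,1]]

```text
time: 4.85
tool_pos: [0.5676, -0.0325, 0.3114]
ee_rot: [-3.141, 0.0, 0.408]
wrist_force: [-0.3, 0.2, -2.3]
width: 0.0141
finger_force: 30.0
```

```bash
python3 -c "
from h import *
st()"
```

```text
t4.85 pos [567.6 -32.5 311.4] rpy [-1.7999e+02  1.0000e-02  2.3380e+01] F [-0.28  0.21 -2.27] Ftool xy -0.17 -0.3 T [-0.144 -0.033  0.358] w 14.1 ff 30.0 j6 1.006
```

Call:
apply_moves:
  moves:
    - [[0,0,-0.003,0.5,1],[0,0,-0.006,1,1],[0,0,-0.008,1.5,1],[0,0,-0.011,2,1],[0,0,-0.014,2.5,1],[0,0,-0.017,3,1],[0,0,-0.02,3.5,1],[0,0,-0.022,4,1]]

```text
time: 5.85
tool_pos: [0.5676, -0.0324, 0.3123]
ee_rot: [-3.141, 0.001, -0.29]
wrist_force: [1.1, 0.4, -1.5]
width: 0.0138
finger_force: 30.0
```

```bash
python3 -c "
from h import *
st()"
```

```text
t5.85 pos [567.6 -32.4 312.3] rpy [-1.7998e+02  3.0000e-02 -1.6610e+01] F [ 1.07  0.39 -1.5 ] Ftool xy 0.91 -0.68 T [ 0.097 -0.015  0.335] w 13.8 ff 30.0 j6 1.704
```

Call:
apply_moves:
  moves:
    - [[0,0,-0.003,0.5,1],[0,0,-0.006,1,1],[0,0,-0.008,1.5,1],[0,0,-0.011,2,1],[0,0,-0.013,2.3,1]]

```text
time: 6.48
tool_pos: [0.5676, -0.0324, 0.3129]
ee_rot: [-3.141, 0.001, -0.69]
wrist_force: [0.7, 1.1, -1.4]
width: 0.0137
finger_force: 30.0
```

Call:
apply_moves:
  moves:
    - [[0,0,-0.001,0.2,1],[0,0,-0.002,0.4,1]]

```text
time: 6.72
tool_pos: [0.5676, -0.0324, 0.3131]
ee_rot: [-3.142, 0.001, -0.76]
wrist_force: [0.6, 0.5, -3.0]
width: 0.0139
finger_force: 30.0
```

```bash
python3 -c "
from h import *
st()"
```

```text
t6.72 pos [567.6 -32.4 313.1] rpy [-1.800e+02  4.000e-02 -4.357e+01] F [ 0.65  0.55 -3.05] Ftool xy 0.09 -0.84 T [ 0.112 -0.04   0.336] w 13.9 ff 30.0 j6 2.174
```

Call:
apply_moves:
  moves:
    - [[0,0,-0.001,0.2,1],[0,0,-0.002,0.4,1]]

```text
time: 6.98
tool_pos: [0.5676, -0.0325, 0.3132]
ee_rot: [3.142, 0.001, -0.831]
wrist_force: [0.6, 0.9, -4.3]
width: 0.0142
finger_force: 30.0
```

```bash
python3 -c "
from h import *
st()"
```

```text
t6.97 pos [567.6 -32.5 313.2] rpy [ 1.800e+02  4.000e-02 -4.761e+01] F [ 0.61  0.92 -4.31] Ftool xy -0.26 -1.07 T [ 0.257 -0.145  0.334] w 14.2 ff 30.0 j6 2.245
```

Call:
apply_moves:
  moves:
    - [[0,0,-0.001,0.2,1],[0,0,-0.002,0.4,1]]

```text
time: 7.22
tool_pos: [0.5676, -0.0325, 0.3134]
ee_rot: [3.141, 0.001, -0.901]
wrist_force: [1.6, 0.6, -5.8]
width: 0.0137
finger_force: 30.0
```

```bash
python3 -c "
from h import *
st()"
```

```text
t7.22 pos [567.6 -32.5 313.4] rpy [ 1.7999e+02  4.0000e-02 -5.1630e+01] F [ 1.59  0.59 -5.76] Ftool xy 0.53 -1.61 T [ 0.288 -0.122  0.339] w 13.7 ff 30.0 j6 2.315
```

Call:
apply_moves:
  moves:
    - [[0,0,0,0.2,1],[0,0,0,0.4,1]]

```text
time: 7.48
tool_pos: [0.5676, -0.0325, 0.3135]
ee_rot: [3.141, 0.001, -0.971]
wrist_force: [0.7, 0.6, -4.6]
width: 0.0138
finger_force: 30.0
```

```bash
python3 -c "
from h import *
st()"
```

```text
t7.47 pos [567.6 -32.5 313.5] rpy [ 1.7999e+02  3.0000e-02 -5.5630e+01] F [ 0.67  0.62 -4.64] Ftool xy -0.13 -0.9 T [ 0.282 -0.15   0.34 ] w 13.8 ff 30.0 j6 2.385
```

Call:
apply_moves:
  moves:
    - [[0,0,-0.001,0.2,1],[0,0,-0.002,0.4,1]]

```text
time: 7.72
tool_pos: [0.5676, -0.0325, 0.3137]
ee_rot: [3.142, 0.0, -1.041]
wrist_force: [1.1, 1.4, -6.5]
width: 0.0135
finger_force: 30.0
```

```bash
python3 -c "
from h import *
st()"
```

```text
t7.72 pos [567.6 -32.5 313.7] rpy [ 1.800e+02  2.000e-02 -5.963e+01] F [ 1.09  1.43 -6.47] Ftool xy -0.68 -1.66 T [ 0.363 -0.151  0.345] w 13.5 ff 30.0 j6 2.455
```

The knob has turned 113° and the stop is not reached. The wrist is near its limit, so I release, lift, turn back about 187° and grip again.

Call:
apply_moves:
  moves:
    - [[0,0,0,0,0.8],[0,0,0,0,0.5],[0,0,0,0,0.3],[0,0,-0.6,0,0.2],[0,0,-1.2,0,0.2],[0,0,-1.2,-1,0.2],[0,0,-1.2,-2,0.2],[0,0,-1.2,-3,0.2],[0,0,-1.2,-4,0.2],[0,0,-1.2,-5,0.2]]

```text
time: 8.98
tool_pos: [0.5676, -0.0327, 0.3744]
ee_rot: [3.141, -0.001, -0.16]
wrist_force: [-0.2, 0.3, 0.1]
width: 0.0755
finger_force: 0.0
```

Call:
apply_moves:
  moves:
    - [[0,0,0,-1,0.2],[0,0,0,-2,0.2],[0,0,0,-3,0.2],[0,0,0,-4,0.2],[0,0,0,-5,0.2],[0,0,0,-6,0.2],[0,0,0,-7,0.2],[0,0,0,-8,0.2],[0,0,0,-9,0.2],[0,0,0,-10,0.2]]

```text
time: 10.22
tool_pos: [0.5676, -0.0327, 0.3744]
ee_rot: [3.141, 0.0, 1.585]
wrist_force: [-0.1, -1.2, -0.2]
width: 0.0755
finger_force: 0.0
```

Call:
apply_moves:
  moves:
    - [[0,0,0,-1,0.2],[0,0,0,-2,0.2],[0,0,0,-3,0.2],[0,0,0,-3.66,0.2],[0,0,0,-3.66,0.2],[0,0,0,-3.66,0.2]]

```text
time: 10.98
tool_pos: [0.5676, -0.0326, 0.3741]
ee_rot: [3.141, 0.0, 2.217]
wrist_force: [0.2, -0.1, 0.4]
width: 0.0756
finger_force: 0.0
```

Run:
```python
from h import *
o=st(); go(o,(.5676,-.0325),.3135,127)
s=snapshot("scene"); save(s,"sc3.png",(220,130,320,210),7)
```

```text
t10.97 pos [567.6 -32.6 374.1] rpy [1.7998e+02 2.0000e-02 1.2700e+02] F [ 0.18 -0.14  0.44] Ftool xy -0.22 0.06 T [-0.012 -0.019  0.043] w 75.6 ff 0.0 j6 -0.803
units [ 2.000e-03  1.000e-03  1.212e+00 -0.000e+00]
```

View pics/sc3.png

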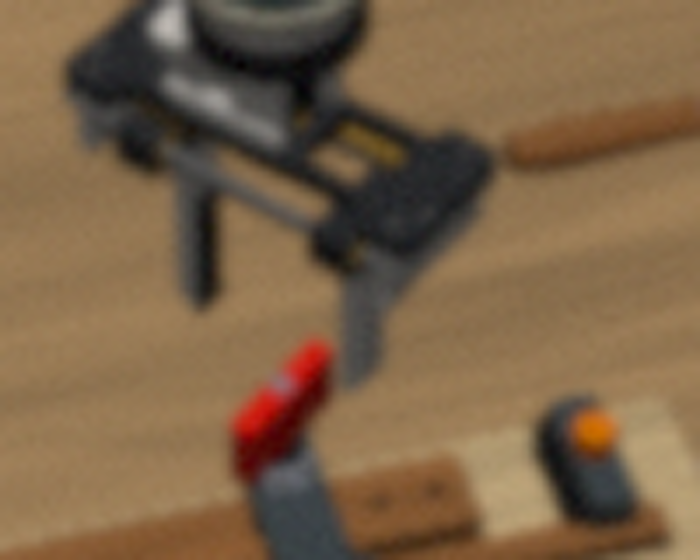

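The bar is clearly turned to a new direction, from (240,440) to (325,350) in the crop, and the fingers straddle it on either side. I descend and grip.

Call:
apply_moves:
  moves:
    - [[0,0,0.6,0,0.5],[0,0,1.2,0,0.7],[0,0,1.2,0,0.78],[0,0,1.2,0,0.82],[0,0,1.2,0,0.82],[0,0,1.2,0,0.86],[0,0,1.2,0,1],[0,0,1.2,0,1],[0,0,1.2,0,1]]

```text
time: 12.15
tool_pos: [0.5678, -0.0326, 0.3147]
ee_rot: [3.14, 0.001, 2.218]
wrist_force: [-0.0, 0.4, 3.9]
width: 0.0137
finger_force: 30.0
```

```bash
python3 -c "
from h import *
st()"
```

```text
t12.15 pos [567.8 -32.6 314.7] rpy [1.7994e+02 7.0000e-02 1.2710e+02] F [-0.01  0.42  3.93] Ftool xy 0.34 0.25 T [-0.129  0.129 -0.02 ] w 13.7 ff 30.0 j6 -0.805
```

Call:
apply_moves:
  moves:
    - [[0,0,-0.001,0.3,1],[0,0,-0.003,0.6,1],[0,0,-0.004,0.8,1]]

```text
time: 12.52
tool_pos: [0.5678, -0.0326, 0.3147]
ee_rot: [3.141, 0.001, 2.078]
wrist_force: [0.5, -0.7, 5.1]
width: 0.0137
finger_force: 30.0
```

```bash
python3 -c "
from h import *
st()"
```

```text
t12.53 pos [567.8 -32.6 314.7] rpy [1.7994e+02 6.0000e-02 1.1907e+02] F [ 0.53 -0.66  5.11] Ftool xy -0.84 0.15 T [-0.166  0.071  0.363] w 13.7 ff 30.0 j6 -0.664
```

Call:
apply_moves:
  moves:
    - [[0,0,-0.003,0.2,1],[0,0,-0.006,0.4,1]]

```text
time: 12.78
tool_pos: [0.5678, -0.0326, 0.3148]
ee_rot: [3.141, 0.001, 2.007]
wrist_force: [0.6, -0.2, 5.3]
width: 0.0142
finger_force: 30.1
```

```bash
python3 -c "
from h import *
st()"
```

```text
t12.78 pos [567.8 -32.6 314.8] rpy [1.7995e+02 4.0000e-02 1.1500e+02] F [ 0.63 -0.21  5.29] Ftool xy -0.46 0.48 T [-0.189  0.021  0.373] w 14.2 ff 30.1 j6 -0.593
```

Call:
apply_moves:
  moves:
    - [[0,0,-0.003,0.2,1],[0,0,-0.006,0.4,1]]

```text
time: 13.02
tool_pos: [0.5677, -0.0326, 0.3149]
ee_rot: [3.141, 0.0, 1.937]
wrist_force: [0.8, -0.8, 5.5]
width: 0.0143
finger_force: 30.3
```

```bash
python3 -c "
from h import *
st()"
```

```text
t13.03 pos [567.7 -32.6 314.9] rpy [1.7996e+02 2.0000e-02 1.1099e+02] F [ 0.81 -0.77  5.53] Ftool xy -1.0 0.48 T [-0.222 -0.075  0.429] w 14.3 ff 30.3 j6 -0.523
```

Call:
apply_moves:
  moves:
    - [[0,0,-0.002,0.1,1],[0,0,-0.004,0.2,1]]

```text
time: 13.28
tool_pos: [0.5677, -0.0326, 0.3149]
ee_rot: [3.141, 0.0, 1.903]
wrist_force: [0.9, -0.4, 4.3]
width: 0.0143
finger_force: 30.5
```

```bash
python3 -c "
from h import *
st()"
```

```text
t13.28 pos [567.7 -32.6 314.9] rpy [1.7998e+02 1.0000e-02 1.0905e+02] F [ 0.94 -0.45  4.35] Ftool xy -0.73 0.74 T [-0.201 -0.223  0.522] w 14.3 ff 30.5 j6 -0.49
```

The torque climbs at 3 N m/rad, so the knob is at its loose stop. I release and lift.

Call:
apply_moves:
  moves:
    - [[0,0,0,0,0.83],[0,0,0,0,0.6],[0,0,0,0,0.4],[0,0,-0.5,0,0.3],[0,0,-1.2,1,0.3],[0,0,-1.4,1.965,0.3],[0,0,-1.4,1.965,0.3],[0,0,-1.4,1.965,0.3]]

```text
time: 14.28
tool_pos: [0.5674, -0.0326, 0.3831]
ee_rot: [-3.139, -0.001, 1.563]
wrist_force: [0.5, -0.2, -0.1]
width: 0.0657
finger_force: 0.0
```

Run:
```python
from h import *
o=st(); go(o,(.565,-.228),.229,89.4)
```

```text
t14.28 pos [567.4 -32.6 383.1] rpy [-1.7983e+02 -3.0000e-02  8.9570e+01] F [ 0.51 -0.2  -0.1 ] Ftool xy -0.2 0.52 T [-0.112  0.079 -0.036] w 65.7 ff 0.0 j6 -0.15
units [-3.909 -0.018  3.083  0.017]
```

Call:
apply_moves:
  moves:
    - [[-1,0,0,0,0.6],[-2,0,0,0,1],[-3,0,0,0,1],[-3.91,-0.02,0,0,1],[-3.91,-0.02,0,0,1],[-3.91,-0.02,1,0,1],[-3.91,-0.02,2,0,1],[-3.91,-0.02,2.7,0,1],[-3.91,-0.02,3.08,0,1],[-3.91,-0.02,3.08,0,1]]

```text
time: 15.52
tool_pos: [0.5644, -0.2271, 0.2291]
ee_rot: [-3.138, -0.002, 1.562]
wrist_force: [-0.6, 1.1, 0.3]
width: 0.0004
finger_force: 0.0
```

Run:
```python
from h import *
o=st(); go(o,(.565,-.21),.229,89.4)
s=snapshot("top"); save(s,"top3.png",(180,155,345,235),4.8)
```

```text
t15.53 pos [ 564.4 -227.1  229.1] rpy [-1.7982e+02 -1.2000e-01  8.9520e+01] F [-0.65  1.08  0.31] Ftool xy 1.08 -0.66 T [-0.1    0.097  0.063] w 0.4 ff 0.0 j6 -0.468
units [0.342 0.009 0.002 0.012]
```

View pics/top3.png

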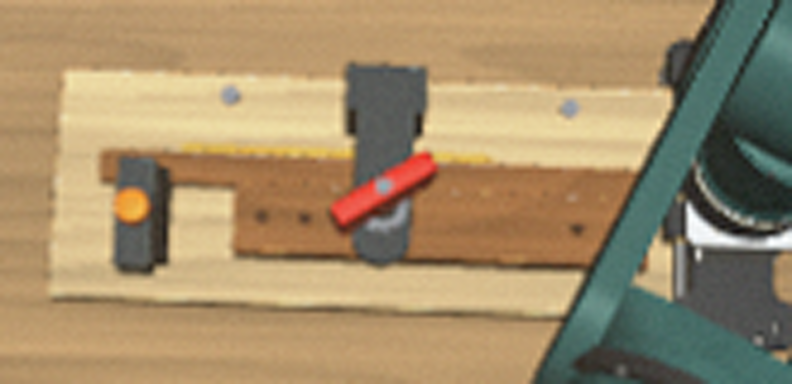

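The top view shows the rail unmoved (front at x≈235 in the crop), the bar swung to the loose side, and the gripper behind the rail's end. I push forward slowly.

Call:
apply_moves:
  moves:
    - [[0.1,0,0,0.01,1],[0.2,0,0,0.01,1],[0.3,0,0,0.01,1],[0.4,0,0,0.01,1],[0.5,0,0,0.01,1],[0.6,0,0,0.01,1],[0.7,0,0,0.01,1]]

```text
time: 16.45
tool_pos: [0.5652, -0.1931, 0.2313]
ee_rot: [3.141, 0.001, 1.559]
wrist_force: [0.2, -2.4, 2.0]
width: 0.0004
finger_force: 1.3
```

```bash
python3 -c "
from h import *
st()"
```

```text
t16.45 pos [ 565.2 -193.1  231.3] rpy [1.7995e+02 6.0000e-02 8.9330e+01] F [ 0.2  -2.41  1.97] Ftool xy -2.41 0.23 T [-0.541  0.049 -0.009] w 0.4 ff 1.3 j6 -0.412
```

Call:
apply_moves:
  moves:
    - [[0.1,0,0,0,1],[0.2,0,0,0,1],[0.26,0,0,0,1]]

```text
time: 16.82
tool_pos: [0.5652, -0.1797, 0.2308]
ee_rot: [-3.142, -0.0, 1.56]
wrist_force: [0.2, -3.4, 1.9]
width: 0.0004
finger_force: 1.4
```

Run:
```python
from h import *
st()
s=snapshot("top"); save(s,"top4.png",(180,155,345,235),4.8)
```

```text
t16.82 pos [ 565.2 -179.7  230.8] rpy [-180.     -0.     89.37] F [ 0.2  -3.44  1.94] Ftool xy -3.43 0.24 T [-0.562  0.082  0.   ] w 0.4 ff 1.4 j6 -0.392
```

View pics/top4.png

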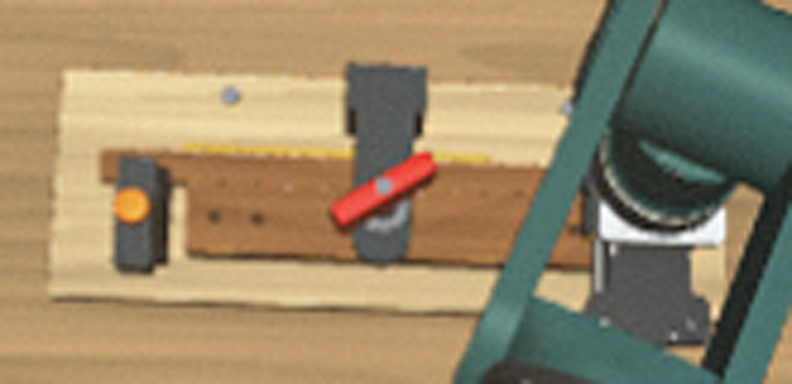

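The rail slides straight: its front is now at x≈187 and the buffer at about 167 (crop), so roughly 12 mm remain. The push force is about 3 N. I creep on.

Call:
apply_moves:
  moves:
    - [[0.05,0,0,0,1],[0.1,0,0,0,1],[0.14,0,0,0,1],[0.15,0,0,0,1]]

```text
time: 17.38
tool_pos: [0.5653, -0.1724, 0.2307]
ee_rot: [-3.141, -0.0, 1.56]
wrist_force: [1.0, -2.5, 0.4]
width: 0.0004
finger_force: 1.2
```

Call:
apply_moves:
  moves:
    - [[0.02,0,0,0,1],[0.02,0,0,0,1]]

```text
time: 17.62
tool_pos: [0.5653, -0.1714, 0.2307]
ee_rot: [-3.141, -0.0, 1.559]
wrist_force: [0.2, -1.6, 1.1]
width: 0.0005
finger_force: 0.8
```

Call:
apply_moves:
  moves:
    - [[0.015,0,0,0,1],[0.015,0,0,0,1]]

```text
time: 17.88
tool_pos: [0.5653, -0.1707, 0.2307]
ee_rot: [-3.141, -0.0, 1.559]
wrist_force: [-0.3, -1.2, 0.1]
width: 0.0004
finger_force: 0.9
```

Call:
apply_moves:
  moves:
    - [[0.01,0,0,0,1],[0.02,0,0,0,1]]

```text
time: 18.12
tool_pos: [0.5653, -0.1698, 0.2307]
ee_rot: [-3.141, -0.0, 1.559]
wrist_force: [-0.0, -1.9, -0.2]
width: 0.0004
finger_force: 0.9
```

Call:
apply_moves:
  moves:
    - [[0.01,0,0,0,1],[0.02,0,0,0,1]]

```text
time: 18.38
tool_pos: [0.5653, -0.1687, 0.2307]
ee_rot: [-3.141, -0.0, 1.559]
wrist_force: [-0.3, -2.0, 0.0]
width: 0.0005
finger_force: 0.8
```

Run:
```python
from h import *
st()
s=snapshot("top"); save(s,"top5.png",(195,175,245,220),12)
```

```text
t18.38 pos [ 565.3 -168.7  230.7] rpy [-1.7999e+02 -1.0000e-02  8.9350e+01] F [-0.31 -1.97  0.02] Ftool xy -1.97 -0.29 T [-0.361  0.039 -0.014] w 0.5 ff 0.8 j6 -0.375
```

View pics/top5.png

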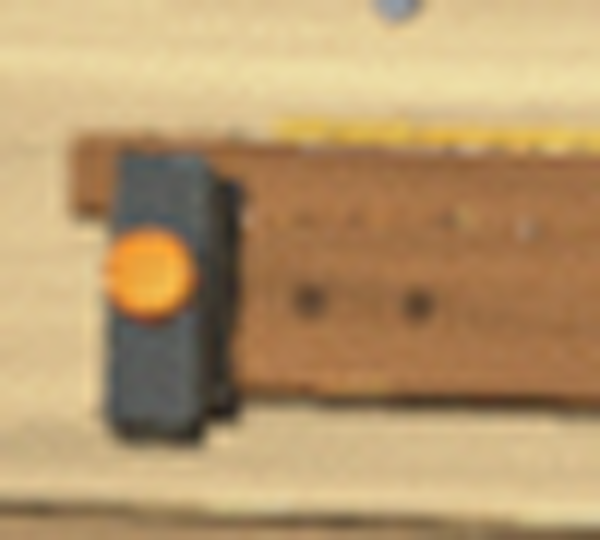

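The rail's end at x≈240 in the crop is practically at the buffer (up to ≈238), and the force is still only the sliding friction. I continue in steps of about 1 mm.

Call:
apply_moves:
  moves:
    - [[0.01,0,0,0,1],[0.02,0,0,0,1]]

```text
time: 18.68
tool_pos: [0.5653, -0.168, 0.2307]
ee_rot: [-3.141, 0.001, 1.559]
wrist_force: [0.1, -3.8, -0.4]
width: 0.0005
finger_force: 1.5
```

Call:
apply_moves:
  moves:
    - [[0.01,0,0,0,1],[0.01,0,0,0,1]]

```text
time: 18.92
tool_pos: [0.5653, -0.1677, 0.2307]
ee_rot: [-3.141, 0.001, 1.559]
wrist_force: [-0.9, -4.6, -1.2]
width: 0.0003
finger_force: 2.2
```

Call:
apply_moves:
  moves:
    - [[0.01,0,0,0,1],[0.01,0,0,0,1]]

```text
time: 19.18
tool_pos: [0.5653, -0.1674, 0.2308]
ee_rot: [-3.141, 0.002, 1.559]
wrist_force: [-0.8, -5.5, -0.9]
width: 0.0006
finger_force: 2.7
```

The force is now rising with each step (about 5.5 N), so the rail is on the buffer. I hold briefly, back away and lift.

Call:
apply_moves:
  moves:
    - [[0.005,0,0,0,1],[0.005,0,0,0,1],[0.005,0,0,0,1],[-0.1,0,0,0,1],[-0.4,0,0,0,1],[-0.9,0,0,0,1],[-1.2,0,-0.6,0,1],[-1.2,0,-1.6,0,1],[-1.2,0,-2.4,0,1],[-1.2,0,-2.4,0,1]]

```text
time: 20.42
tool_pos: [0.5653, -0.2275, 0.3557]
ee_rot: [3.133, 0.003, 1.559]
wrist_force: [-0.5, -0.6, -0.6]
width: 0.0005
finger_force: 0.0
```

Run:
```python
from h import *
st()
s=snapshot("top"); save(s,"top6.png",(180,155,345,235),4.8)
```

```text
t20.43 pos [ 565.3 -227.5  355.7] rpy [179.51   0.18  89.34] F [-0.51 -0.57 -0.62] Ftool xy -0.57 -0.51 T [-0.041  0.028 -0.012] w 0.5 ff 0.0 j6 -0.464
```

View pics/top6.png

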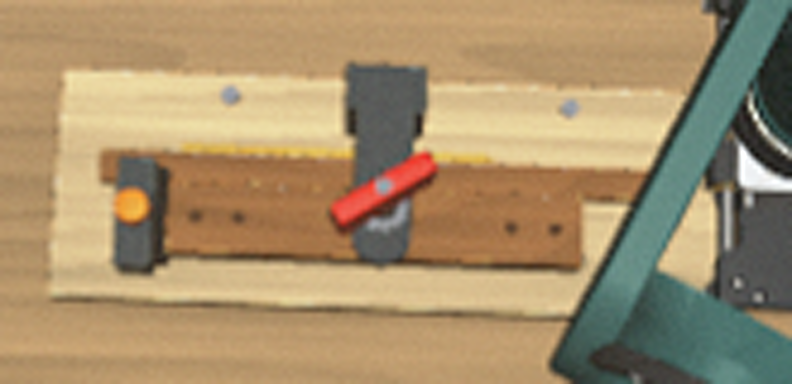

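The rail lies against the buffer (front at x≈167 in the crop), straight along the fence. The knob is unchanged at the loose side and the gripper is clear, so I hand in the job.

```bash
python3 -c "
from h import *
print(ticket.close_job())"
```

```text
the job is handed in; nothing more can be done
None
```

I turned the knob clockwise to its loose stop, slid the rail against the buffer with about 5.5 N and left it flat and straight there, backed the gripper clear, and handed in the job; no verdict was returned.

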